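# Seat a base plate on its two-pin drilling fixture and clamp it

## Robot

A 7-joint arm with a two-finger parallel gripper is mounted at the origin on a cart in front of the work surface, level with it; the furniture and walls round the work are solid. World frame = base frame: x ahead of the robot, y to its left, z up, the work surface at z = 0. Lengths are in m, angles in rad, forces in N, time in s.
With the tool pointing down it reaches from about 0.4 to 0.85 m from the base axis. Payload 4.5 kg.
Tool frame: the origin (TCP) lies at the very end of the fingers, on their centre line; the grasp point (between the pads) lies 19 mm behind it (r.grip_depth is the z of the grasp point in the tool frame, in m); z points along the fingers, y is the line along which they close (so a half turn about z gives the same grasp; the last joint's range is limited). The gripper opens to 88 mm and grips with 3 to 60 N. Pads are 18 mm wide; open, the fingers measure 123 mm over their backs; the gripper's body (75 mm by 187 mm) begins 45 mm behind the grasp point.
Start: joints at [-1.257, 0.689, -0.195, 1.565, 0.157, 0.902, -0.215], TCP at [0.173, 0.601, 0.239] pointing down, gripper open.
Joint ranges: [-3.01, 3.01], [-0.46, 2.08], [-1.47, 1.51], [0.13, 2.56], [-1, 4.14], [0.04, 2.09], [-2.66, 2.66]. Speed limits (rad/s): [2.57, 2.57, 3.14, 3.14, 3.14, 3.14, 3.14].

## Interface

Orientations are given as a unit quaternion [x, y, z, w].
In Python, from plant import r gives the robot as it stands.
- The arm moves only by the tool tcp_steps, called after "Emit:" in YAML: its name, and indented under it one key for each argument. Schema: {"type":"object","properties":{"steps":{"type":"string"},"force":{"type":"number"},"only":{"type":"string"},"quiet":{"type":"boolean"},"lines":{"type":"string"}},"required":["steps"],"additionalProperties":false}. steps is a string of 1 to 10 rows, parted by semicolons, with the numbers parted by commas; each row has 7 numbers: the opening from 0.0 (shut) to 1.0 (fully open), then dx, dy, dz in cm, then a rotation vector rx, ry, rz in rad; each row is the pose to reach, as a shift and turn from the pose commanded when the call began, along the tool's axes at that moment; what a row does not reach only later rows make up. A row lasts 1/10 s, in which the tool goes at most 0.05 m and 0.15 rad, less where a joint would pass 70% of its speed; a pose out of reach is approached as far as the arm can. The fingers move at their own pace and stop on an object; force is the grip in N (left out, the last holds). Time passes only in rows, so rows that do not move let the fingers close. The tool returns the time, the measured TCP pose, the force, the opening and the grip force at its end. only (a regular expression) keeps the lines of the reply that match it, lines (a string "A,B") keeps lines A to B, and quiet returns only ok. Input that does not fit is refused with a message, and nothing moves.
- r.get_state(): the state, without advancing time (a new reading comes with each control period).
- r.snapshot(name): name is "scene" or "top" or "wrist"; returns the picture (420x560x3 uint8, red, green, blue); there is no depth.
- r.camera_params(name): a dict with "fx", "fy", "cx", "cy" (pixels), "rvec" (rotation vector, rad) and "tvec" (3), from world to camera coordinates, as OpenCV has them. Camera axes: x right, y down, z forward; pixel columns grow to the right and rows downward; lengths in m; the calibration is good to about 2 mm. A picture is of the moment at which its call begins: read the wrist's pose just before it. camera_params takes no time and is no camera call; for the wrist camera it gives the pose at the moment of the call.
- r.finish_job(): hands the job in; it is judged then, once.
The state is a dict: "clock": time; "q": joint angles; "qd": joint speeds; "joint_torque": joint torques, N m; "tool_pos": TCP position; "eef_rot": TCP orientation; "contact_force": force on the tool from outside, world axes, zero at the start; "moment": the same for the moment, N m; "opening": opening from 0.0 (shut) to 1.0 (fully open); "finger_force": force on a finger pad.
Only numpy, scipy, OpenCV 4.12 (cv2) and the standard library are available. Lean on these libraries where they do the work, as an engineer would, in place of code of your own. Each camera call takes 0.05 s, during which the arm holds its last target. There are 200 camera calls.

## Task

The steel base plate has been laid carelessly on the drilling fixture and is riding up on the two locating pins. Slide it over the pins until its round hole drops onto the tall pin and its slot onto the short one, so that it lies flat on the fixture, then push the toggle clamp's handle over and all the way down so that the clamp holds the plate. Do not disturb the screwdriver lying by the vice.

Things in the scene. Friction and masses are not known exactly. Their poses are not given: they have to be found in the camera images.
- fixture: drilling fixture bolted to the table: dark steel base 180 (its x) x 190 (its y) x 16 mm, two bright locating pins on its x axis, a small toggle clamp (foot x -23 to 23, y 59 to 95 mm) by its +y edge. It stands turned about half round: its +y side looks to the robot's right. Origin: centre of the underside, on the table; z up. Its top, the seat, is 16 mm above the table
- tall_pin (a point): foot of the tall round pin, on the fixture's top at its x = -44, y = 0 mm. Pin 14 mm in diameter, 17 mm high: cylindrical for the lowest 8.5 mm, then a tapering nose 5 mm across at the tip
- short_pin (a point): foot of the short pin, on the fixture's top at its x = +44, y = 0 mm. Pin 14 mm wide (fixture's y) and 8 mm long (x), 12 mm high: straight for the lowest 7.5 mm, then a tapering nose about 4 mm across at the tip
- plate: loose bright steel plate, 126 (its x) x 92 (its y) x 6 mm, about 0.5 kg, too wide to grasp; origin: centre of its underside. At the start 22-36 mm off its seat to the fixture's -y side, up to 18 mm off along x either way, turned up to 0.18 rad, its -y edge low on the fixture, the rest propped on the pins. Seated: axes as the fixture's, origin 16 mm above it. Not the plates stacked on the table
- round_hole (a point): centre, at the plate's underside, of its round hole, 16 mm in diameter, at x = -44, y = 0 mm of the plate; goes over the tall pin
- slot (a point): centre, at the plate's underside, of its slot, 24 mm long (plate's x) and 16 mm wide (plate's y), at x = +44, y = 0 mm of the plate; goes over the short pin
- clamp_handle (a joint): toggle clamp handle: 0 = open, handle nearly upright (1.45 rad above level), hold-down arm lifted; 1.25 rad = fully closed, handle lying outward (to the fixture's +y, 0.2 rad above level), the arm's rubber pad on the plate. Stays where left; about 2 N at its end move it. Starts between 0 and 0.1. Cannot close fully on a plate that is not flat
- handle_pivot (a point): pivot of the clamp handle, at the fixture's x = 0, y = 87 mm, 42 mm above the table; the handle turns about the fixture's x direction. The hold-down arm pivots 15 mm nearer the plate at the same height; open, it stands up in front of the handle, its tip about 92 mm above the table
- handle_grip (a point): point on the centre line of the clamp handle's dark rubber grip, 66 mm from the handle's pivot; the grip is 15 mm wide (fixture's x), 12 mm thick and runs from 28 to 86 mm from the pivot; about 107 mm above the table when the clamp is open, 55 mm when closed
- screwdriver: screwdriver with an amber handle, 188 mm long, lying on the table right of the drill vice; origin: centre of its underside

How it is judged:
By the outcome, as a careful person would: the job done as asked, in the order asked, and still so for the second after the job is handed in, with the robot touching nothing.
It also fails if it takes over 62 s, if anything falls off the work surface, if the arm or the gripper's body presses on something with over 40 N, if the wrist force passes 120 N, or if a joint passes its speed limit or range.

## Working session

There is one attempt and no reset: what is moved stays moved. The work goes in short steps, Python scripts to look and compute and a tool call to move; the robot and the scene stay as the last step left them, time stands still between calls to the robot, and variables do not carry over. Pictures are saved under pics/ and viewed, at most 10 in all, crops included, and the job is handed in when it is done.

```bash
ls; mkdir -p pics; python3 - <<'E'
from plant import r
import cv2
for n in("scene","top"):
    im=r.snapshot(n); cv2.imwrite(f"pics/{n}0.png",im[:,:,::-1]); print(n,r.camera_params(n))
s=r.get_state();print(s)
E
```

```text
pics
plant.py
scene {'fx': 441.53306038997533, 'fy': 441.53306038997533, 'cx': 276.10511538459866, 'cy': 213.91765086626154, 'rvec': array([ 0.68894922, -2.66979473,  1.0593575 ]), 'tvec': array([0.48623102, 0.20108937, 0.78976485])}
top {'fx': 397.1723363999306, 'fy': 397.1723363999306, 'cx': 278.2835205886479, 'cy': 211.35072123423993, 'rvec': array([ 2.18218053, -2.20005915,  0.13883962]), 'tvec': array([0.05533259, 0.53480396, 0.88370238])}
{'clock': 0.1, 'q': array([-1.25720758,  0.68991687, -0.1945169 ,  1.56622606,  0.15730394,
        0.90250481, -0.21510816]), 'qd': array([-0.00063606, -0.00278742, -0.00014332, -0.00148928, -0.00069712,
        0.00070754,  0.00054963]), 'joint_torque': array([-3.77470235e-03, -5.28496063e+01, -1.27154700e+00, -1.53838205e+01,
       -5.25198563e-02,  2.01259187e-03,  6.25368625e-05]), 'tool_pos': array([0.17248393, 0.60013979, 0.23798342]), 'eef_rot': array([ 1.39405588e-01,  9.90235017e-01, -8.30271189e-04, -5.37848713e-05]), 'contact_force': array([-0.41492892,  0.00187708, -0.51311161]), 'moment': array([-0.01932568, -0.01668145, -0.05442175]), 'finger_force': 0.0, 'opening': 0.9995505996968257}
```
View pics/scene0.png

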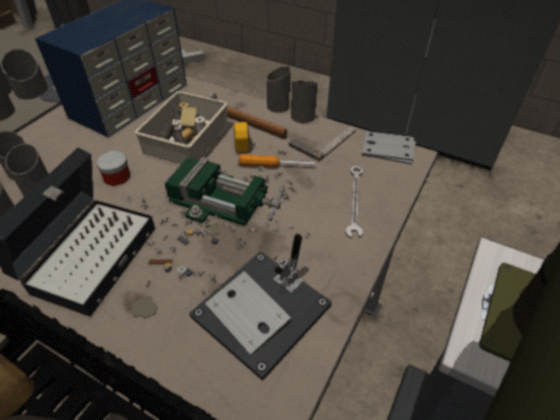

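View pics/top0.png

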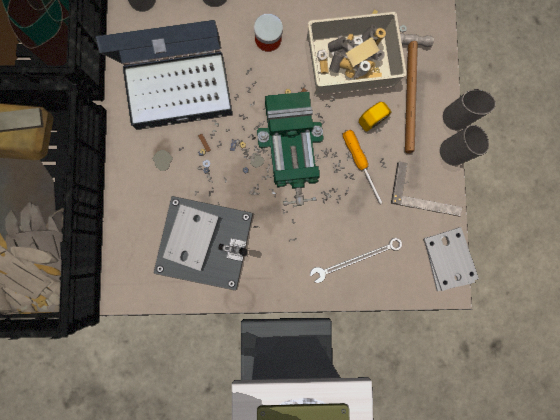

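The scene view shows the fixture around (262,312) with the plate on it. The top view shows the fixture centred near (204,243), plate near (190,237), clamp at (237,248), and corner screws near (175,202), (246,217), (159,269) and (232,284).

```bash
cat > h.py <<'E'
import cv2, numpy as np
from plant import r
from scipy.spatial.transform import Rotation as R
def cam(n):
    c=r.camera_params(n); M=R.from_rotvec(np.ravel(c['rvec'])).as_matrix(); return c,M,np.ravel(c['tvec'])
def proj(n,P,C=None):
    c,M,t=C or cam(n); p=np.atleast_2d(P)@M.T+t
    return np.c_[c['fx']*p[:,0]/p[:,2]+c['cx'],c['fy']*p[:,1]/p[:,2]+c['cy']]
def ray(n,uv,z,C=None):
    c,M,t=C or cam(n); uv=np.atleast_2d(uv); d=np.c_[(uv[:,0]-c['cx'])/c['fx'],(uv[:,1]-c['cy'])/c['fy'],np.ones(len(uv))]@M
    o=-M.T@t; return o+d*((z-o[2])/d[:,2])[:,None]
E
python3 - <<'E'
from h import *
print(proj("top",[[0,0,0],[.5,0,0],[.5,.1,0]]))
S=[[175,202],[246,217],[159,269],[232,284]]
p=ray("top",S,.016);print(p.round(4)); print(p.mean(0))
a=cv2.imread("pics/top0.png")[190:295,145:270];b=cv2.imread("pics/scene0.png")[225:380,185:340]
cv2.imwrite("pics/c1.png",cv2.resize(a,None,fx=5.6,fy=5.6,interpolation=cv2.INTER_CUBIC))
cv2.imwrite("pics/c2.png",cv2.resize(b,None,fx=3.8,fy=3.8,interpolation=cv2.INTER_CUBIC))
E
```

```text
[[303.15227099 451.71370046]
 [299.84968923 227.12555464]
 [257.05624252 227.46632757]]
[[0.559  0.2869 0.016 ]
 [0.5234 0.1249 0.016 ]
 [0.4075 0.3205 0.016 ]
 [0.372  0.1568 0.016 ]]
[0.4654578  0.22227092 0.016     ]
```

View pics/c1.png

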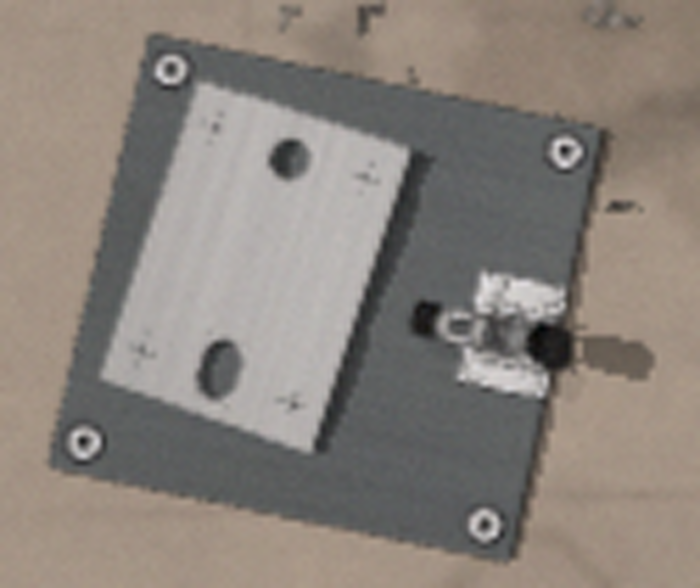

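View pics/c2.png

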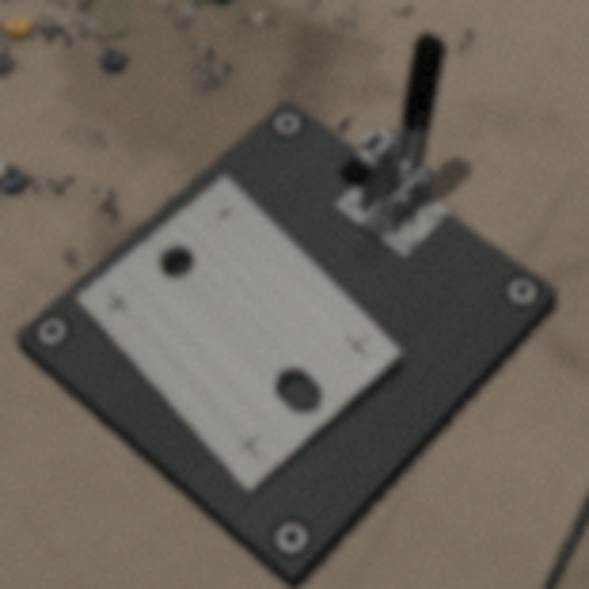

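The crops show the plate corners, round hole (top px ≈ (196.8,218.4)) and slot (≈ (184.5,255.9)), all four screws and the open clamp, clear in both views. I'll triangulate them.

```bash
cat >> h.py <<'E'
def tri(a,b):
    P=[]
    for n in("top","scene"):
        c,M,t=cam(n);K=np.array([[c['fx'],0,c['cx']],[0,c['fy'],c['cy']],[0,0,1]]);P.append(K@np.c_[M,t])
    X=cv2.triangulatePoints(P[0],P[1],np.array(a,float).T,np.array(b,float).T);return (X[:3]/X[3]).T
E
python3 - <<'E'
from h import *
a=np.array([[171,69],[565,151],[84,442],[484,524],[196,80],[411,150],[318,453],[100,380],[290,159],[221,369],[430,318]])/5.6+[145,190]-.4
b=np.array([[51,331],[287,124],[291,538],[521,291],[78,298],[226,176],[402,353],[250,490],[177,262],[299,390],[355,173]])/3.8+[185,225]-.4
X=tri(a,b);print(X.round(4))
s=ray("top",a[:4],.016);s2=ray("scene",b[:4],.016);print((s-s2).round(4))
s=(s+s2)/2
yv=((s[1]-s[0])+(s[3]-s[2]));xv=((s[2]-s[0])+(s[3]-s[1]))
print(np.linalg.norm(yv)/2,np.linalg.norm(xv)/2)
th=[np.arctan2(yv[1],yv[0])-np.pi/2,np.arctan2(xv[1],xv[0])];print(th,s.mean(0))
c=s.mean(0); t=np.unwrap([0,np.mod(th[0],2*np.pi)])[1]; t=np.mean(np.mod(th,2*np.pi))
F=np.array([[np.cos(t),-np.sin(t)],[np.sin(t),np.cos(t)]])
print("theta",t)
for n,p in zip("s1 s2 s3 s4 A B C D hole slot padtip".split(),X): print(n,((p[:2]-c[:2])@F*1e3).round(1),(p[2]*1e3).round(1))
E
```

```text
[[0.5583 0.2859 0.0173]
 [0.5235 0.1256 0.0166]
 [0.4079 0.3186 0.017 ]
 [0.3733 0.1586 0.0169]
 [0.5513 0.2721 0.0324]
 [0.5222 0.1852 0.0435]
 [0.4037 0.2233 0.0312]
 [0.4328 0.311  0.0236]
 [0.5196 0.2343 0.0353]
 [0.4366 0.2618 0.0296]
 [0.4559 0.1741 0.0765]]
[[0.0008 0.0014 0.    ]
 [0.0014 0.0011 0.    ]
 [0.0009 0.0012 0.    ]
 [0.0009 0.0012 0.    ]]
0.16402952461765316 0.15402163213301986
[np.float64(-3.3555603450168476), np.float64(2.927096401298358)] [0.46597878 0.22209299 0.016     ]
theta 2.927360681730548
s1 [-76.7 -82. ] 17.3
s2 [-76.7  82. ] 16.6
s3 [ 77.3 -81.9] 17.0
s4 [77.1 81.7] 16.9
A [-72.7 -67. ] 32.4
B [-62.8  24.1] 43.5
C [61.1 12.1] 31.2
D [ 51.4 -79.8] 23.6
hole [-49.8 -23.3] 35.3
slot [ 37.2 -32.6] 29.6
padtip [-0.4 49. ] 76.5
```

```bash
cat >> h.py <<'E'
TH=2.9274; C0=np.array([.4660,.2221]); F2=np.array([[np.cos(TH),-np.sin(TH)],[np.sin(TH),np.cos(TH)]])
def to(fx,fy,z,yaw=TH-np.pi):
    "delta in tool axes to fixture point (m), tool y at world angle yaw, pointing down"
    s=r.get_state(); Rt=R.from_quat(s['eef_rot']); w=np.r_[C0+F2@[fx,fy],z]
    y=np.array([np.cos(yaw),np.sin(yaw),0]); Zt=np.array([0,0,-1.]); G=np.c_[np.cross(y,Zt),y,Zt]
    print("d",(Rt.inv().apply(w-s['tool_pos'])).round(4),"rot",(Rt.inv()*R.from_matrix(G)).as_rotvec().round(4))
def fx():
    s=r.get_state(); print("fix",(F2.T@(s['tool_pos'][:2]-C0)).round(4),s['tool_pos'][2].round(4),s['contact_force'].round(1),s['opening'])
E
python3 -c "
from h import *
to(0,-.104,.20)"
```

```text
d [-0.3797 -0.1785  0.0383] rot [-1.2000e-03  1.3000e-03  1.5053e+00]
```

Units first: shifts go in cm. So -0.38 m is -38, -0.19 m is -19.

Emit:
tcp_steps:
  steps: "1,-19,-9,0,0,0,0.75;1,-19,-9,0,0,0,0.75;1,-19,-9,0,0,0,0.75;1,-19,-9,0,0,0,0.75;1,-38,-17.8,3.8,0,0,1.505;1,-38,-17.8,3.8,0,0,1.505;1,-38,-17.8,3.8,0,0,1.505;1,-38,-17.8,3.8,0,0,1.505;1,-38,-17.8,3.8,0,0,1.505;1,-38,-17.8,3.8,0,0,1.505"

```text
clock: 1.1
tool_pos: [0.4921, 0.3196, 0.1999]
eef_rot: [0.781, 0.624, -0.001, 0.002]
contact_force: [-0.5, 0.3, -0.1]
opening: 1.0
finger_force: 0.0
```

Emit:
tcp_steps:
  steps: "1,0,0,0,0,0,0"

```text
clock: 1.2
tool_pos: [0.489, 0.3238, 0.2001]
eef_rot: [0.778, 0.629, -0.001, 0.0]
contact_force: [-0.9, -0.0, -0.5]
opening: 1.004
finger_force: 0.0
```

```bash
python3 -c "
from h import *
to(0,-.104,.021);fx()"
```

```text
d [ 0.     -0.0008  0.1791] rot [-0.0003  0.0013  0.0029]
fix [-0.0008 -0.1042] 0.2001 [-0.9 -0.  -0.5] 1.0042335345687528
```

In the tool's units: 0.18 m is 18, 0.16 m is 16.

Emit:
tcp_steps:
  steps: "1,0,0,5,0,0,0;1,0,0,9,0,0,0;1,0,0,13,0,0,0;1,0,0,16,0,0,0;1,0,0,18,0,0,0;1,0,0,18,0,0,0"

```text
clock: 1.8
tool_pos: [0.486, 0.3248, 0.0181]
eef_rot: [0.775, 0.631, -0.003, -0.001]
contact_force: [0.5, 0.7, 0.3]
opening: 0.995
finger_force: 0.0
```

Emit:
tcp_steps:
  steps: "1,-0.6,0,0,0,0,0;1,-1.2,0,0,0,0,0;1,-1.7,0,0,0,0,0;1,-2,0,0,0,0,0;1,-2.3,0,0,0,0,0;1,-2.6,0,0,0,0,0;1,-2.9,0,0,0,0,0;1,-3.2,0,0,0,0,0;1,-3.2,0,0,0,0,0"

```text
clock: 2.7
tool_pos: [0.4824, 0.2958, 0.0219]
eef_rot: [0.777, 0.63, 0.002, -0.001]
contact_force: [-0.7, 3.5, 8.0]
opening: 0.999
finger_force: 4.3
```

```bash
python3 - <<'E'
from h import *
fx()
for n in("top","scene"):cv2.imwrite(f"pics/{n}1.png",r.snapshot(n)[:,:,::-1])
a=cv2.imread("pics/top1.png")[190:295,145:270];b=cv2.imread("pics/scene1.png")[225:380,185:340]
a=cv2.resize(a,None,fx=3.2,fy=3.2,interpolation=2);b=cv2.resize(b,None,fx=2.5,fy=2.5,interpolation=2)
h=max(len(a),len(b));a=cv2.copyMakeBorder(a,0,h-len(a),0,0,0);b=cv2.copyMakeBorder(b,0,h-len(b),0,0,0)
cv2.imwrite("pics/c3.png",np.hstack([a,b]));print(a.shape)
E
```

```text
fix [-0.0003 -0.0754] 0.0219 [-0.7  3.5  8. ] 0.9992211334436559
(388, 400, 3)
```

View pics/c3.png

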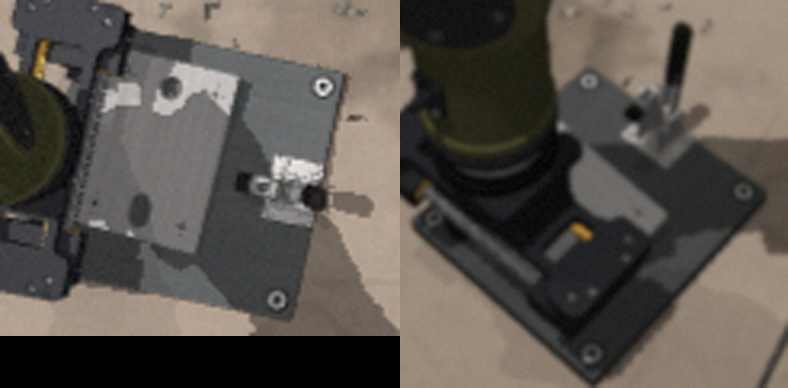

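The top crop shows the plate now parallel with the fingers, hole at crop (171,88) and slot at (140,210). No clear signs of overriding.

```bash
python3 - <<'E'
from h import *
for uv,z in(((171,88),.036),((140,210),.031)):
    p=ray("top",np.array(uv)/3.2+[145,190]-.35,z)[0]-[.0005,.0006,0]; print(((p[:2]-C0)@F2*1e3).round(1))
E
```

```text
[-52.8 -19.8]
[ 34.4 -22.8]
```

In the tool's units: 0.1 m is 10, -0.07 m is -7.

Emit:
tcp_steps:
  steps: "1,1.2,0,0,0,0,0;0.5,1.2,0,-5,0,0,0;0,1.2,0,-7,0,0,0;0,1.2,5,-7,0,0,0;0,-2,10,-7,0,0,0;0,-5.4,10,-7,0,0,0;0,-5.4,10,-7,0,0,0;0,-5.4,10,-7,0,0,0"

```text
clock: 3.6
tool_pos: [0.5684, 0.218, 0.0905]
eef_rot: [0.778, 0.629, -0.001, 0.0]
contact_force: [0.2, 0.2, 0.0]
opening: 0.384
finger_force: 0.0
```

```bash
python3 -c "
from h import *
fx();to(-.100,-.021,.025)"
```

```text
fix [-0.101  -0.0178] 0.0905 [0.2 0.2 0. ] 0.38428004107682007
d [ 0.0033 -0.0009  0.0655] rot [-0.0009  0.0014  0.0027]
```

In the tool's units: 0.065 m is 6.5, 0.03 m is 3.

Emit:
tcp_steps:
  steps: "0,0.3,0,0,0,0,0;0,0.3,0,0,0,0,0;0,0.3,0,0,0,0,0;0,0.3,0,0,0,0,0;0,0.3,0,3,0,0,0;0,0.3,0,6.5,0,0,0;0,0.3,0,6.5,0,0,0"

```text
clock: 4.3
tool_pos: [0.5659, 0.222, 0.022]
eef_rot: [0.777, 0.63, -0.004, -0.001]
contact_force: [-0.2, 0.0, 0.7]
opening: 0.006
finger_force: 0.0
```

Emit:
tcp_steps:
  steps: "0,0,-0.4,0,0,0,0;0,0,-0.7,0,0,0,0;0,0,-1,0,0,0,0;0,0,-1.2,0,0,0,0;0,0,-1.4,0,0,0,0;0,0,-1.6,0,0,0,0;0,0,-1.8,0,0,0,0;0,0,-2,0,0,0,0;0,0,-2,0,0,0,0"

```text
clock: 5.2
tool_pos: [0.5497, 0.2272, 0.0258]
eef_rot: [0.777, 0.63, 0.0, -0.0]
contact_force: [2.5, 0.1, 0.8]
opening: 0.003
finger_force: 1.1
```

```bash
python3 -c "
from h import *
fx()"
```

```text
fix [-0.0807 -0.0228] 0.0258 [2.5 0.1 0.8] 0.0033365765020270614
```

Emit:
tcp_steps:
  steps: "0,0,1,0,0,0,0;0,0,1,-5,0,0,0;0,4,3,-8,0,0,0;1,8,0,-8,0,0,0;1,8,-4,-8,0,0,0;1,8,-8,-8,0,0,0;1,8,-8,-8,0,0,0"

```text
clock: 5.9
tool_pos: [0.4801, 0.3237, 0.1047]
eef_rot: [0.775, 0.632, -0.005, -0.003]
contact_force: [0.5, -0.2, -0.8]
opening: 0.346
finger_force: 0.0
```

```bash
python3 - <<'E'
from h import *
fx();to(0,-.095,.021)
cv2.imwrite("pics/top2.png",r.snapshot("top")[:,:,::-1])
cv2.imwrite("pics/scene2.png",r.snapshot("scene")[:,:,::-1])
a=cv2.imread("pics/top2.png")[190:295,145:270]
cv2.imwrite("pics/c4.png",cv2.resize(a,None,fx=5.6,fy=5.6,interpolation=2))
E
```

```text
fix [ 0.0078 -0.1023] 0.1047 [ 0.5 -0.2 -0.8] 0.34563161451375
d [-0.007   0.0086  0.0836] rot [-0.0098  0.0038  0.0125]
```

View pics/c4.png

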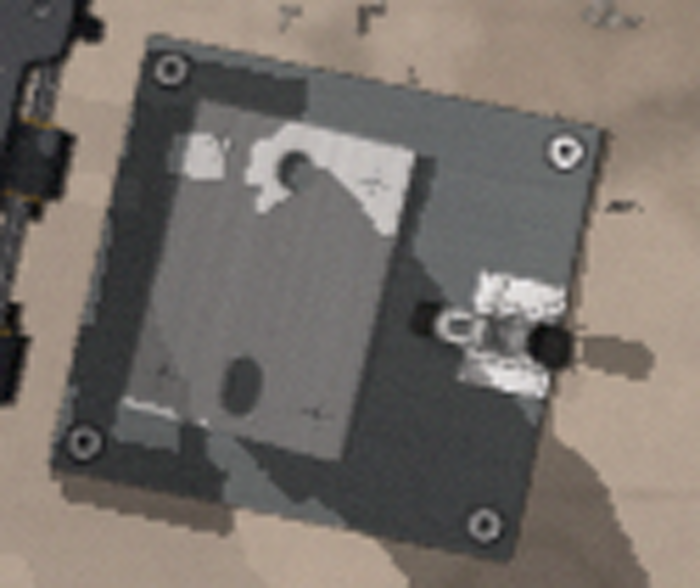

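The hole is at crop (295,171) and the slot at (242,386); the plate is nearly square with the fixture.

```bash
python3 - <<'E'
from h import *
for uv,z in(((295,171),.036),((242,386),.031),((200,100),.030),((126,398),.023),((415,152),.044),((343,460),.035)):
    p=ray("top",np.array(uv)/5.6+[145,190]-.4,z)[0]-[.0005,.0006,0]; print(((p[:2]-C0)@F2*1e3).round(1))
to(0,-.095,.021)
E
```

```text
[-45.9 -20. ]
[ 41.7 -22.5]
[-66.2 -64.6]
[ 56.2 -67.9]
[-62.7  25.9]
[61.7 23.5]
d [-0.0068  0.0007  0.0845] rot [-0.0015  0.0013  0.0067]
```

In the tool's units: 0.086 m is 8.6, 0.08 m is 8.

Emit:
tcp_steps:
  steps: "1,-0.7,0.1,0,0,0,0;1,-0.7,0.1,3,0,0,0;1,-0.7,0.1,6,0,0,0;1,-0.7,0.1,8,0,0,0;1,-0.7,0.1,8.6,0,0,0;1,-0.7,0.1,8.6,0,0,0"

```text
clock: 6.6
tool_pos: [0.4883, 0.3132, 0.019]
eef_rot: [0.778, 0.629, -0.001, 0.0]
contact_force: [-0.0, -0.3, -1.2]
opening: 0.977
finger_force: 0.0
```

```bash
python3 -c "
from h import *
fx()"
```

```text
fix [-0.0024 -0.0938] 0.019 [-0.  -0.3 -1.2] 0.9774540049753088
```

Emit:
tcp_steps:
  steps: "1,-1,0,0,0,0,0;1,-1.7,0,0,0,0,0;1,-2,0,0,0,0,0;1,-2.3,0,0,0,0,0;1,-2.6,0,0,0,0,0;1,-2.8,0,0,0,0,0;1,-3,0,0,0,0,0;1,-3.2,0,0,0,0,0;1,-3.4,0,0,0,0,0;1,-3.4,0,0,0,0,0"

```text
clock: 7.6
tool_pos: [0.4796, 0.2791, 0.0193]
eef_rot: [0.777, 0.629, -0.002, 0.001]
contact_force: [0.2, 0.1, -0.3]
opening: 1.002
finger_force: 0.0
```

```bash
python3 -c "
from h import *
fx()"
```

```text
fix [-0.0012 -0.0586] 0.0193 [ 0.2  0.1 -0.3] 1.0017644103382046
```

In the tool's units: -0.003 m is -0.3, -0.002 m is -0.2.

Emit:
tcp_steps:
  steps: "1,-0.1,0,0,0,0,0;1,-0.2,0,0,0,0,0;1,-0.3,0,0,0,0,0;1,-0.3,0,0,0,0,0"

```text
clock: 8.0
tool_pos: [0.4797, 0.278, 0.0196]
eef_rot: [0.777, 0.629, -0.0, 0.0]
contact_force: [1.6, 0.3, 0.1]
opening: 0.994
finger_force: 0.0
```

```bash
python3 - <<'E'
from h import *
fx()
cv2.imwrite("pics/top3.png",r.snapshot("top")[:,:,::-1])
a=cv2.imread("pics/top3.png")[190:295,145:270]
cv2.imwrite("pics/c5.png",cv2.resize(a,None,fx=5.6,fy=5.6,interpolation=2))
E
```

```text
fix [-0.0015 -0.0576] 0.0196 [1.6 0.3 0.1] 0.9942203801176326
```

View pics/c5.png

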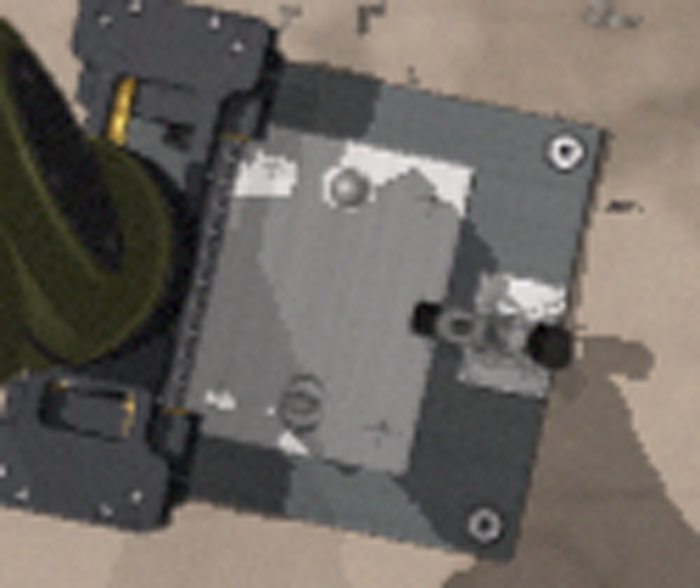

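The tall pin's tip shows in the hole at (348,187) and the short pin in the slot at (300,402). The plate looks seated; I'll press it gently and measure its height by triangulation.

Emit:
tcp_steps:
  steps: "1,1.2,0,0,0,0,0;0.5,1.2,0,-4,0,0,0;0,1.2,0,-5,0,0,0;0,1.2,0,-5,0,0,0;0,-3,2,-5,0,0,0;0,-4.6,2,-5,0,0,0;0,-4.6,2,-5,0,0,0;0,-4.6,2,-5,0,0,0;0,-4.6,2,-5,0,0,0"

```text
clock: 8.95
tool_pos: [0.4895, 0.2314, 0.0694]
eef_rot: [0.776, 0.63, 0.0, -0.001]
contact_force: [0.6, -0.2, -0.8]
opening: 0.298
finger_force: 0.0
```

```bash
python3 -c "
from h import *
fx();to(-.02,-.012,.024)"
```

```text
fix [-0.021  -0.0141] 0.0694 [ 0.6 -0.2 -0.8] 0.29795743239509176
d [-0.0021 -0.001   0.0454] rot [-0.0007 -0.0014  0.0073]
```

In the tool's units: 0.05 m is 5, 0.049 m is 4.9.

Emit:
tcp_steps:
  steps: "0,0,0,2,0,0,0;0,0,0,3,0,0,0;0,0,0,3.6,0,0,0;0,0,0,4,0,0,0;0,0,0,4.3,0,0,0;0,0,0,4.6,0,0,0;0,0,0,4.8,0,0,0;0,0,0,4.9,0,0,0;0,0,0,5,0,0,0;0,0,0,5,0,0,0"

```text
clock: 9.95
tool_pos: [0.4901, 0.2295, 0.0224]
eef_rot: [0.777, 0.629, 0.001, -0.0]
contact_force: [-4.8, -0.6, 23.6]
opening: 0.005
finger_force: 12.0
```

Emit:
tcp_steps:
  steps: "0,0,0,-1,0,0,0;0,0,-4,-1,0,0,0;0,0,-4,-0.5,0,0,0;0,0,-4,-0.2,0,0,0;0,0,-4,0,0,0,0;0,0,-4,0,0,0,0"

```text
clock: 10.55
tool_pos: [0.4494, 0.2383, 0.0224]
eef_rot: [0.777, 0.63, -0.0, -0.001]
contact_force: [-8.6, 1.1, 33.7]
opening: 0.009
finger_force: 16.7
```

Emit:
tcp_steps:
  steps: "0,0,0,-5,0,0,0;0,3,0,-10,0,0,0;0,8,0,-14,0,0,0;0,13,0,-14,0,0,0;0,16,0,-14,0,0,0;0,16,0,-14,0,0,0"

```text
clock: 11.15
tool_pos: [0.4848, 0.4037, 0.161]
eef_rot: [0.774, 0.633, 0.005, -0.002]
contact_force: [-0.1, 0.8, -0.7]
opening: 0.001
finger_force: 0.0
```

```bash
python3 - <<'E'
from h import *
fx()
for n in("top","scene"):cv2.imwrite(f"pics/{n}4.png",r.snapshot(n)[:,:,::-1])
a=cv2.imread("pics/top4.png")[190:295,145:270];b=cv2.imread("pics/scene4.png")[225:380,185:340]
a=cv2.resize(a,None,fx=3.2,fy=3.2,interpolation=2);b=cv2.resize(b,None,fx=2.55,fy=2.55,interpolation=2)
h=max(len(a),len(b));a=cv2.copyMakeBorder(a,0,h-len(a),0,0,0);b=cv2.copyMakeBorder(b,0,h-len(b),0,0,0)
cv2.imwrite("pics/c6.png",np.hstack([a,b]))
E
```

```text
fix [ 0.0202 -0.1814] 0.161 [-0.1  0.8 -0.7] 0.0009247431597180728
```

View pics/c6.png

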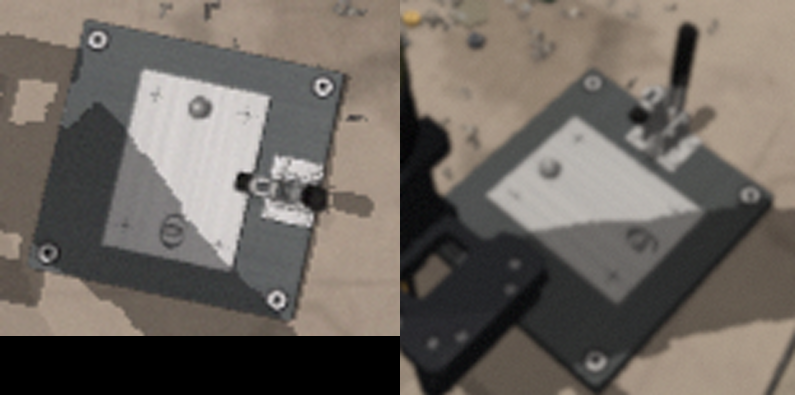

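Pressing at both points stopped at z = 22.4 mm, against a seated top of 22 mm, and both pins stand inside their openings. The corners are visible at crop (142,69), (271,96), (233,270) and (102,243). I'll check those, then go for the handle.

```bash
python3 - <<'E'
from h import *
a=np.array([[142,69],[271,96],[233,270],[102,243]])/3.2+[145,190]-.35
b=(np.array([[485,193],[575,115],[703,209],[618,303]])-[400,0])/2.55+[185,225]-.3
X=tri(a,b)
for p in X: print(((p[:2]-C0)@F2*1e3).round(1),(p[2]*1e3).round(1))
to(0,.07,.161)
E
```

```text
[-62.2 -45. ] 25.5
[-62.2  47.8] 22.9
[62.1 47.8] 23.7
[ 63.3 -44.9] 22.7
d [-0.243   0.0171 -0.0016] rot [ 0.0008 -0.0004  0.0067]
```

Emit:
tcp_steps:
  steps: "0,-4,1.7,0,0,0,0.006;0,-9,1.7,0,0,0,0.006;0,-14,1.7,0,0,0,0.006;0,-19,1.7,0,0,0,0.006;0,-22,1.7,0,0,0,0.006;0,-23.5,1.7,0,0,0,0.006;0,-24.3,1.7,0,0,0,0.006;0,-24.3,1.7,0,0,0,0.006"

```text
clock: 12.05
tool_pos: [0.4505, 0.1525, 0.1597]
eef_rot: [0.779, 0.627, 0.0, -0.0]
contact_force: [-0.0, 0.7, -0.4]
opening: 0.005
finger_force: 0.0
```

```bash
python3 -c "
from h import *
fx();to(0,.072,.108)"
```

```text
fix [0.0004 0.0713] 0.1597 [-0.   0.7 -0.4] 0.004901993486146611
d [-0.0007  0.0004  0.0517] rot [ 0.0001 -0.0002 -0.002 ]
```

In the tool's units: 0.052 m is 5.2, 0.045 m is 4.5.

Emit:
tcp_steps:
  steps: "0,0,0,3,0,0,0;0,0,0,4.5,0,0,0;0,0,0,5.2,0,0,0;0,0,0,5.2,0,0,0"

```text
clock: 12.45
tool_pos: [0.4501, 0.1543, 0.1069]
eef_rot: [0.778, 0.628, -0.0, -0.0]
contact_force: [0.4, -0.6, 0.0]
opening: 0.002
finger_force: 0.0
```

Emit:
tcp_steps:
  steps: "0,-0.9,0,0,0,0,0;0,-1.7,0,0.1,0,0,0;0,-2.5,0,0.2,0,0,0;0,-3.4,0,0.6,0,0,0;0,-4.3,0,1.1,0,0,0;0,-5.1,0,1.7,0,0,0;0,-5.8,0,2.4,0,0,0;0,-6.2,0,3,0,0,0;0,-6.6,0,3.6,0,0,0;0,-6.6,0,3.6,0,0,0"

```text
clock: 13.45
tool_pos: [0.4345, 0.0878, 0.0707]
eef_rot: [0.779, 0.627, -0.002, -0.001]
contact_force: [-0.4, 0.0, 0.7]
opening: 0.004
finger_force: 0.0
```

```bash
python3 -c "
from h import *
fx();to(0,.1415,.060)"
```

```text
fix [0.0023 0.1379] 0.0707 [-0.4  0.   0.7] 0.004003105869784978
d [-0.0035  0.0023  0.0107] rot [-0.0036  0.0016 -0.0013]
```

Emit:
tcp_steps:
  steps: "0,-0.2,0,0.4,0,0,0;0,-0.4,0,0.8,0,0,0;0,-0.4,0,1.1,0,0,0;0,-0.4,0,1.3,0,0,0;0,-0.4,0,1.5,0,0,0;0,-0.4,0,1.6,0,0,0;0,-0.4,0,1.6,0,0,0"

```text
clock: 14.15
tool_pos: [0.4344, 0.0841, 0.0592]
eef_rot: [0.779, 0.627, 0.001, 0.0]
contact_force: [-6.5, -0.0, 50.8]
opening: 0.003
finger_force: 25.4
```

```bash
python3 -c "
from h import *
fx()"
```

```text
fix [0.0016 0.1415] 0.0592 [-6.5 -0.  50.8] 0.003134500988309097
```

In the tool's units: 0.32 m is 32, 0.28 m is 28.

Emit:
tcp_steps:
  steps: "0,0,0,-3,0,0,0;0,0,0,-8,0,0,0;0,3,0,-12,0,0,0;0,8,0,-14,0,0,0;0,13,0,-14,0,0,0;0,18,0,-14,0,0,0;0,23,0,-14,0,0,0;0,28,0,-14,0,0,0;0,32,0,-14,0,0,0;0,32,0,-14,0,0,0"

```text
clock: 15.15
tool_pos: [0.5019, 0.4057, 0.1947]
eef_rot: [0.776, 0.631, 0.002, -0.002]
contact_force: [-0.7, 0.0, -0.4]
opening: 0.006
finger_force: 0.0
```

```bash
python3 - <<'E'
from h import *
fx()
for n in("top","scene"):cv2.imwrite(f"pics/{n}5.png",r.snapshot(n)[:,:,::-1])
a=cv2.imread("pics/top5.png")[190:295,145:290];b=cv2.imread("pics/scene5.png")[225:380,185:340]
a=cv2.resize(a,None,fx=2.7,fy=2.7,interpolation=2);b=cv2.resize(b,None,fx=2.55,fy=2.55,interpolation=2)
h=max(len(a),len(b));a=cv2.copyMakeBorder(a,0,h-len(a),0,0,0);b=cv2.copyMakeBorder(b,0,h-len(b),0,0,0)
cv2.imwrite("pics/c7.png",np.hstack([a,b]))
def amb(f):
    i=cv2.cvtColor(cv2.imread(f),cv2.COLOR_BGR2HSV)[100:190,335:375]; m=cv2.inRange(i,(8,150,120),(22,255,255)); return cv2.moments(m,True)
for f in("pics/top0.png","pics/top5.png"):
    m=amb(f);print(m['m00'],m['m10']/m['m00'],m['m01']/m['m00'])
E
```

```text
fix [ 0.004 -0.187] 0.1947 [-0.7  0.  -0.4] 0.005913768836931337
596.0 23.288590604026847 41.55201342281879
600.0 23.266666666666666 41.46
```

View pics/c7.png

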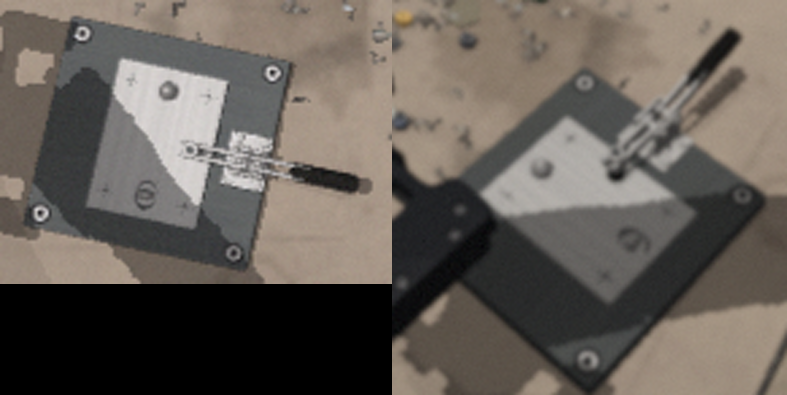

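The handle lies outward (tip at (358,184) in the top crop and (737,35) in the scene crop) with the pad on the plate, and the screwdriver hasn't moved. I'll check the handle's angle, then hand in.

```bash
python3 - <<'E'
from h import *
a=np.array([[358,184]])/2.7+[145,190]-.3
b=(np.array([[736,36]])-[392,0])/2.55+[185,225]-.3
p=tri(a,b)[0];q=(p[:2]-C0)@F2*1e3;print(q.round(1),p[2]*1e3,"angle",np.arctan2(p[2]*1e3-42,q[1]-87))
E
```

```text
[  0.2 171.3] 53.48308885536858 angle 0.1353751941452111
```

Fully closed: the tip is at y = 171 mm, as expected for 0.2 rad.

```bash
python3 -c "
from plant import r
print(r.finish_job())"
```

```text
the job is handed in; nothing more can be done
None
```

The plate lies flat over both pins, the clamp is fully closed on it, the screwdriver hasn't moved, and I've handed the job in at about 15 s on the robot's clock (no verdict was returned).

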